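Hold a dormer front in the sprung gluing nest

ROBOT

A 6-joint arm with a two-finger parallel gripper is mounted at the origin on the work surface. World frame = base frame: x ahead of the robot, y to its left, z up, the work surface at z = 0. Lengths are in m, angles in rad, forces in N, time in s.
With the tool pointing down it reaches from about 0.15 to 0.775 m from the base axis. Payload 6.1 kg.
Tool frame: the origin (TCP) lies midway between the tips of the shut fingers; the grasp point (between the pads) lies arm.hold_point_z behind it (arm.hold_point_z is the distance from the TCP to the grasp point, in m); z points along the fingers, y is the direction in which the jaws open and shut (so a half turn about z gives the same grasp; the last joint's range is limited). The gripper opens to 85 mm and grips with 20 to 120 N. Pads are 22 mm wide; open, the fingers measure 114 mm over their backs; the gripper's body (76 mm by 85 mm) begins 54 mm behind the grasp point. The pads swing forward as they close: fully open they stand 13 mm farther back than shut.
Start: joints at [-1.213, 0.126, -0.04, 1.405, 0, 1.571], TCP at [0.184, -0.492, 0.231] pointing down, gripper open.
Joint ranges: [-2.72, 2.72], [-0.95, 1.95], [-1.27, 1.35], [-1.78, 2.02], [-1.46, 1.47], [-3.14, 3.14]. Speed limits (rad/s): [2.39, 2.39, 3.01, 3.14, 3.14, 3.14].

INTERFACE

Orientations are given as a unit quaternion [x, y, z, w].
In Python, from rig import arm gives the robot as it stands.
- The arm moves only by the shell command python3 -m crank 'ROWS' [FORCE]. ROWS is JSON, a list of rows, each an object with "delta_pos": the shift along the tool's x, y, z in m, a list of three; "rot": the turn, a rotation vector about the tool's x, y, z in rad, a list of three; "grip": the closure, from -1 (fully open) to 1 (shut). A call has 1 to 12 rows; each row is the pose to reach, as a shift and turn from the pose commanded when the call began, along the tool's axes at that moment; what a row does not reach only later rows make up. A row lasts 1/10 s, in which the tool goes at most 50 mm and 8.59 degrees, less where a joint would pass 70% of its speed; a pose out of reach is approached as far as the arm can. A call with a gripper value outside its range is refused whole. The fingers move at their own pace and stop on an object; FORCE is the grip in N (left out, the last holds). Time passes only in rows, so rows that repeat a pose let the fingers close. It gives the time, the measured TCP pose, the force and the opening at its end, in the units of the state.
- arm.sense(): the state, without advancing time (a new reading comes with each control period).
- arm.get_image(name): name is "scene" or "top" or "wrist"; returns a dict with "frame" (480x640x3 uint8, red, green, blue), "z_map" (480x640 float32, m along the optical axis (not along the pixel's ray), 0 where there is no reading), "fx", "fy", "cx", "cy" (pixels), "rvec" (rotation vector, rad) and "tvec" (3), from world to camera coordinates, as OpenCV has them. Camera axes: x right, y down, z forward; pixel columns grow to the right and rows downward; lengths in m; the calibration is good to about 2 mm. A picture is of the moment at which its call begins.
- arm.close_job(): hands the job in, once; it reports no verdict.
Trained networks look in a picture, given as the dict that the camera call returned (one of the last four; its "shot" number tells which), for a name from the list of things; names that differ only in an ending like _2 or _b are one class to them, and where a whole thing is asked for, a point or a joint stands for the part that bears it (a point fixed in the world has none). Each returns a list of dicts, best first, with "conf" (0 to 1); they miss things now and then, are a little off and sometimes report something else, mostly with a low value. They report only what shows in the picture. A call takes as long as a camera call. They do not tell look-alikes from the thing itself.
- arm.recognise(name, picture): "point" ([x, y, z] in m, in world coordinates, good to about 4 mm: the middle of the surface that is visible of it).
- arm.outline_of(name, picture): "pixels" (480x640 bool, what is visible of it).
The state is a dict: "t": time; "joint_pos": joint angles; "dq": joint speeds; "joint_efforts": joint torques, N m; "tool_pos": TCP position; "tcp_rot": TCP orientation; "contact_force": force on the tool from outside, world axes, zero at the start; "ft_torque": the same for the moment, N m; "opening": opening from 0.0 (shut) to 1.0 (fully open).
Only numpy, scipy, OpenCV 4.12 (cv2) and the standard library are available. Lean on these libraries where they do the work, as an engineer would, in place of code of your own. Each camera call takes 0.05 s, during which the arm holds its last target.

TASK

Lay the yellow dormer front flat in the gluing nest, window side up and its gable peak pointing into the V, and let go of it; carry it there rather than dropping it. Then push the red plunger knob straight down, past its first two clicks to the third, so that the sprung pad clamps the dormer home in the V, and keep pushing: the plunger springs back if released, so finish while you are still holding it down at the third click. Leave the other things on the desk where they stand.

Things in the scene. Friction and masses are not known exactly. Their poses are not given: they have to be found in the camera images.
- dormer_mid (a point): Centre (half-way up) of the loose yellow house-shaped block, about 50 g, lying flat, window up: 50 wide (its x), 71 from flat base edge to gable peak (its y, +y to the peak), 24 thick (z, up). Its parallel sides run from 35.5 behind the centre to 10.5 ahead; then two 45 degree roof edges. Grip across the 50 mm by the upper half of its thickness: in the nest the lower 10 mm stand between walls.
- dormer_peak (a point): The tip of the dormer's gable at its underside, 35.5 mm along the dormer's +y from its centre; same axes as dormer_mid.
- nest_home (a point): Point on the nest's floor above which the dormer's centre (12 mm higher) lies when fully home. +y points into the V, as the dormer's peak must; x across; z up. The floor is the top of a fixed dark wooden plate, 110 x 290 mm, 12 mm thick. Aluminium walls 10 mm high, 8 mm thick: two guides, 55 mm apart inside (2.5 mm play each side), from 29.5 mm behind this point to 8.5 mm ahead, then the V.
- nest_apex (a point): The inner corner of the nest's 90 degree V at floor level, 35.5 mm along +y from nest_home (same axes): the dormer's peak ends here. The V leaves no play when the dormer is fully home, so lower the dormer in about 5 mm short of home (towards -y); the pad later pushes it the rest of the way.
- pad_face (a point): Centre of the front face of the black rubber clamp pad, 34 mm wide, reaching to 20 mm above the nest floor. With the plunger up it is 51.5 mm behind nest_home, 16 mm clear of the home position of the dormer's base edge. It advances along the nest's +y by 0.45 of the plunger's travel, meets the dormer after the second click and presses it into the V with about 4 N at the third.
- knob_top (a point): Centre of the flat top of the red plunger knob, 48 mm across, on an 18 mm steel shaft above a grey housing (66 mm square, top 65 mm above the desk), 164.5 mm behind nest_home along -y. It stands 133 mm above the desk when up and moves straight down; nothing is above it.
- plunger (a joint): Downward travel of the red plunger in m: 0 up, clicks at 0.015, 0.030 and 0.045 (third), hard stop 0.048. A spring always returns it to 0: about 5 N at the top, about 12 N at the third click; the force dips by about 3 N in the 5 mm before each click. White, yellow and blue rings on the shaft (lowest first) sink into the steel collar, one at each click.
- dresser: Bystander: painted blue doll's dresser, 50 x 96 x 88 mm high, loose; origin under its centre.
- rocking_chair: Bystander: beech doll's rocking chair, about 95 x 45 x 95 mm high, loose; origin under its centre.
- anvil: Bystander: dark cast-iron mini anvil, 36 x 95 x 48 mm high, loose; origin under its foot.
- paint_jar: Bystander: blue paint jar, 48 mm across, 60 mm high, loose; origin under its centre.
- glue_bottle: Bystander: white glue bottle, 44 mm across, 120 mm high, loose; origin under its centre.
There are look-alikes about, which are no part of the job. Of the things shaped like the part that bears dormer_mid, the yellow one is meant.

How it is judged:
On the way, in this order (a step that is already met when the one before it is completed fails the run):
1. the dormer lies flat in the nest, peak in the V, released, while the plunger is still up (z of dormer_peak in the frame of nest_apex below 0.0025 m and angle between dormer_mid's own z axis and vertical below 0.06 rad and z of dormer_mid in the frame of nest_home below 0.0145 m and horizontal distance between dormer_peak and nest_apex below 0.017 m and angle between the y axis of dormer_mid and the y axis of nest_home, either way round below 0.15 rad and contact force between the fingers and dormer below 0.05 N and value of joint plunger below 0.005 m), for 0.2 s.
2. the robot has pushed the plunger to its third click and the pad clamps the dormer (value of joint plunger above 0.042 m and contact force between pad and dormer above 1 N and contact force between any of the fingers, the arm and plunger above 4 N), for 0.2 s.
At the end, for the whole second after the job is handed in: The robot is still pushing the plunger (over 4 N) at its third click (travel over 42 mm), the pad presses the dormer (over 1 N), and the dormer lies flat on the nest floor (within 2.5 mm and 0.06 rad), its peak within 5 mm of the V's corner and square to it within 0.08 rad, untouched by the robot (all of step 2 and z of dormer_peak in the frame of nest_apex below 0.0025 m and angle between dormer_mid's own z axis and vertical below 0.06 rad and z of dormer_mid in the frame of nest_home below 0.0145 m and horizontal distance between dormer_peak and nest_apex below 0.005 m and angle between the y axis of dormer_mid and the y axis of nest_home, either way round below 0.08 rad and contact force between each of the fingers, the arm and dormer below 0.05 N); the arm keeps its last pose, push and grip.
It fails at once if a bystander is shifted by more than 25 mm (distance of any of dresser, rocking_chair, anvil, paint_jar, glue_bottle from where it was at the start of the episode above 0.025 m).
It fails at once if the dormer is let fall: in the air, touching nothing, its underside more than 25 mm above the nest floor's level (contact force between dormer and anything else below 0.001 N and height (world z) of dormer_mid above 0.049 m).
It also fails if it takes over 51 s, if anything falls off the work surface, if the arm or the gripper's body presses on something with over 40 N, if the wrist force passes 120 N, or if a joint passes its speed limit or range.

## Working session

There is one attempt and no reset: what is moved stays moved. The work goes in short steps, Python scripts to look and compute and a shell command to move; the robot and the scene stay as the last step left them, time stands still between calls to the robot, and variables do not carry over. Pictures are saved under pics/ and viewed, and the job is handed in when it is done.

```bash
mkdir -p pics; ls; python3 - <<'E'
from rig import arm
import cv2,numpy as np,pickle
print(arm.hold_point_z, arm.sense())
for n in ("top","scene"):
    p=arm.get_image(n); cv2.imwrite(f"pics/{n}1.png",p["frame"][:,:,::-1]); pickle.dump(p,open(f"{n}1.pkl","wb"))
    for k in ("dormer_mid","knob_top","pad_face","nest_home","nest_apex","dresser","rocking_chair","anvil","paint_jar","glue_bottle"):
        try: r=arm.recognise(k,p)
        except Exception as e: print(k,e); continue
        print(n,k,[(np.round(d["point"],3).tolist(),round(d["conf"],2)) for d in r[:4]])
print(arm.sense()["t"])
E
```

```text
pics
0.0187 {'t': 0.0, 'joint_pos': array([-1.21299657e+00,  1.26382035e-01, -4.06225703e-02,  1.40541328e+00,
        2.27948439e-05,  1.57079664e+00]), 'dq': array([ 8.89599424e-05, -3.08050191e-04,  2.50167343e-04,  7.32634598e-04,
       -1.03433895e-03, -1.31934024e-03]), 'joint_efforts': array([-1.23864652e-04, -4.35914004e+01,  3.52923846e+01,  1.74363807e-02,
        4.80307233e-05, -2.24987474e-05]), 'tool_pos': array([ 0.18372157, -0.49135554,  0.23052075]), 'tcp_rot': array([ 9.84039757e-01,  1.77946900e-01, -1.33060167e-04, -7.99865867e-04]), 'contact_force': array([ 0.39286015, -0.3608951 , -0.00157612]), 'ft_torque': array([ 0.03497782,  0.0307572 , -0.01804459]), 'opening': 1.002330142685784}
top dormer_mid [([0.641, -0.163, 0.027], 0.88), ([0.558, -0.275, 0.026], 0.67)]
top knob_top [([0.486, 0.061, 0.132], 0.68)]
top pad_face [([0.489, 0.167, 0.031], 0.38), ([0.74, -0.269, 0.048], 0.37)]
top nest_home [([0.48, 0.15, 0.012], 0.62)]
top nest_apex [([0.485, 0.154, 0.009], 0.79)]
top dresser [([0.741, -0.045, 0.086], 0.77), ([0.644, 0.416, 0.06], 0.44)]
top rocking_chair
[... 233 characters left out ...]
ne dormer_mid [([0.484, -0.177, 0.023], 0.94), ([0.571, -0.272, 0.023], 0.8), ([0.652, -0.163, 0.028], 0.65)]
scene knob_top [([0.495, 0.067, 0.128], 0.81)]
scene pad_face []
scene nest_home [([0.507, 0.148, 0.013], 0.75), ([0.49, 0.169, 0.029], 0.65)]
scene nest_apex [([0.503, 0.143, 0.012], 0.87), ([0.77, -0.034, 0.074], 0.51), ([0.756, -0.262, 0.042], 0.35), ([0.664, 0.423, 0.049], 0.33)]
scene dresser [([0.771, -0.037, 0.077], 0.6), ([0.49, 0.172, 0.026], 0.54)]
scene rocking_chair [([0.762, 0.167, 0.04], 0.88)]
scene anvil [([0.759, -0.261, 0.036], 0.97), ([0.762, 0.167, 0.039], 0.18)]
scene paint_jar [([0.666, 0.422, 0.046], 0.89)]
scene glue_bottle [([0.445, -0.481, 0.059], 0.64)]
1.1
```

View pics/top1.png

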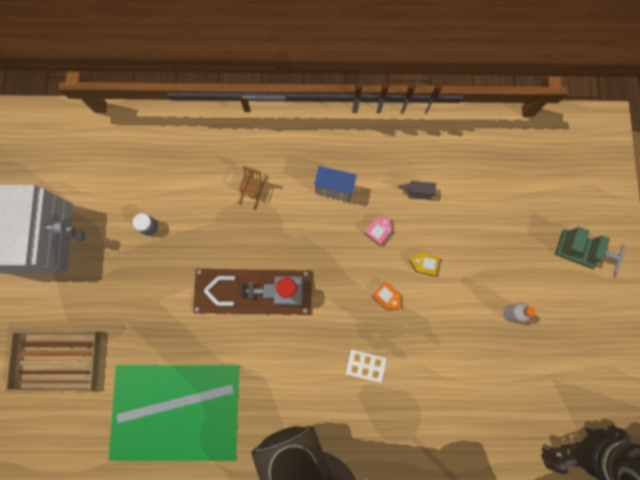

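View pics/scene1.png

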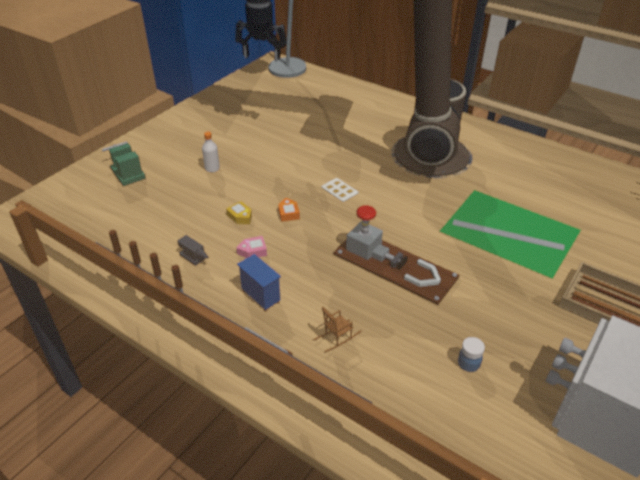

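In the top view three house shapes stand out: pink (378,229), yellow (426,263) and orange (388,296). The yellow one is the one meant. I'll confirm it in an enlarged crop and measure.

```bash
cat > h.py <<'E'
import numpy as np,cv2
def world(p,mask=None):
    z=p["z_map"]; v,u=np.nonzero(z>0 if mask is None else mask&(z>0))
    d=z[v,u]; c=np.stack([(u-p["cx"])/p["fx"]*d,(v-p["cy"])/p["fy"]*d,d],1)
    R=cv2.Rodrigues(np.array(p["rvec"],float))[0]
    return (c-np.array(p["tvec"]).ravel())@R, u, v
def ray(p,u,v,zw):
    R=cv2.Rodrigues(np.array(p["rvec"],float))[0]; t=np.array(p["tvec"]).ravel()
    o=-R.T@t; d=R.T@np.array([(u-p["cx"])/p["fx"],(v-p["cy"])/p["fy"],1])
    return o+d*(zw-o[2])/d[2]
def proj(p,X):
    return cv2.projectPoints(np.array(X,float).reshape(-1,3),np.array(p["rvec"],float),np.array(p["tvec"],float),np.array([[p["fx"],0,p["cx"]],[0,p["fy"],p["cy"]],[0,0,1]],float),None)[0].reshape(-1,2)
E
python3 - <<'E'
import pickle,cv2,numpy as np
from h import *
p=pickle.load(open("top1.pkl","rb"));f=p["frame"]
print(p["fx"],p["tvec"])
a=cv2.resize(f[225:315,360:450],(400,400),interpolation=cv2.INTER_CUBIC)
b=cv2.resize(f[260:325,185:320],(800,385),interpolation=cv2.INTER_CUBIC)
cv2.imwrite("pics/cropy.png",a[:,:,::-1]);cv2.imwrite("pics/cropn.png",b[:,:,::-1])
hsv=cv2.cvtColor(f,cv2.COLOR_RGB2HSV)
m=np.zeros(f.shape[:2],bool);m[245:282,405:446]=1
w,u,v=world(p,m)
s=(w[:,2]>0.015)&(w[:,2]<.03); t=w[s]
print(len(t),t.mean(0),np.median(t[:,2]))
r=cv2.minAreaRect(t[:,:2].astype(np.float32));print(r)
m=np.zeros(f.shape[:2],bool);m[262:320,190:318]=1
w,u,v=world(p,m)
s=(w[:,2]>0.006); print(cv2.minAreaRect(w[s&(w[:,2]<.03),:2].astype(np.float32)))
k=w[w[:,2]>.125]; print("knob",k.mean(0),len(k))
hs=w[(w[:,2]>.055)&(w[:,2]<.075)];print("housing",cv2.minAreaRect(hs[:,:2].astype(np.float32)))
E
```

```text
503.21723242720986 [-0.02839104  0.60484336  1.17071549]
485 [ 0.55867186 -0.27591336  0.02314227] 0.02304683354067607
((0.5603333115577698, -0.27127280831336975), (0.07144157588481903, 0.05121298134326935), 76.64049530029297)
((0.49494415521621704, 0.15028654038906097), (0.3008609414100647, 0.13510987162590027), 87.24607849121094)
knob [0.48621818 0.06198158 0.1318052 ] 349
housing ((0.486114501953125, 0.06251203268766403), (0.06471425294876099, 0.06481123715639114), 0.6188313961029053)
```

View pics/cropy.png

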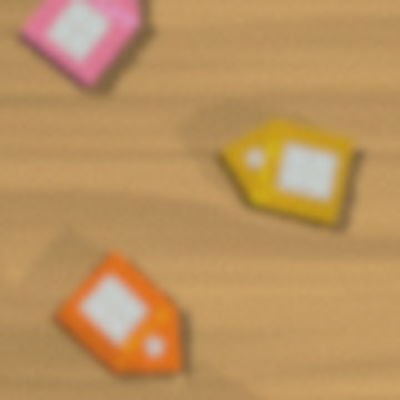

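View pics/cropn.png

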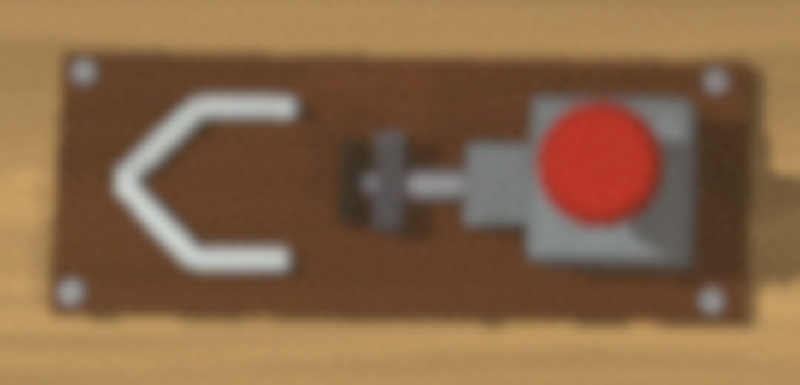

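The yellow dormer is confirmed in the crop. Its peak points left and slightly up, which is world +y with a small +x tilt, at a yaw of about 76.6°. The nest's V also points left, at a yaw of about 88°. Next I'll compute a hover over the dormer.

```bash
cat >> h.py <<'E'
from scipy.spatial.transform import Rotation as Ro
def want(arm,pos,yawx,cmd=None):
    s=arm.sense(); R=Ro.from_quat(s["tcp_rot"]) if cmd is None else cmd[1]
    p0=s["tool_pos"] if cmd is None else cmd[0]
    T=Ro.from_matrix(np.array([[np.cos(yawx),np.sin(yawx),0],[np.sin(yawx),-np.cos(yawx),0],[0,0,-1]]).T.T)
    d=R.inv().apply(np.array(pos)-p0); r=(R.inv()*T).as_rotvec()
    print("delta",np.round(d,4).tolist(),"rot",np.round(r,4).tolist(),"rows",np.ceil(max(np.linalg.norm(d)/.05,np.linalg.norm(r)/.1499)))
E
python3 - <<'E'
from rig import arm
from h import *
want(arm,[.56,-.273,.24],np.deg2rad(76.6))
E
```

```text
delta [0.4289, -0.0732, -0.0087] rot [0.0, 0.0, -0.9792] rows 9.0
```

```bash
python3 -m crank '[{"delta_pos":[0.2,-0.034,-0.004],"rot":[0,0,-0.49],"grip":-1},{"delta_pos":[0.43,-0.073,-0.009],"rot":[0,0,-0.98],"grip":-1},{"delta_pos":[0.43,-0.073,-0.009],"rot":[0,0,-0.98],"grip":-1},{"delta_pos":[0.43,-0.073,-0.009],"rot":[0,0,-0.98],"grip":-1},{"delta_pos":[0.43,-0.073,-0.009],"rot":[0,0,-0.98],"grip":-1},{"delta_pos":[0.43,-0.073,-0.009],"rot":[0,0,-0.98],"grip":-1},{"delta_pos":[0.43,-0.073,-0.009],"rot":[0,0,-0.98],"grip":-1},{"delta_pos":[0.43,-0.073,-0.009],"rot":[0,0,-0.98],"grip":-1},{"delta_pos":[0.43,-0.073,-0.009],"rot":[0,0,-0.98],"grip":-1},{"delta_pos":[0.43,-0.073,-0.009],"rot":[0,0,-0.98],"grip":-1},{"delta_pos":[0.43,-0.073,-0.009],"rot":[0,0,-0.98],"grip":-1},{"delta_pos":[0.43,-0.073,-0.009],"rot":[0,0,-0.98],"grip":-1}]' 20
python3 - <<'E'
from rig import arm
from h import *
import pickle
s=arm.sense();print(s["tool_pos"],Ro.from_quat(s["tcp_rot"]).as_matrix()[:,0],s["joint_pos"])
p=arm.get_image("wrist");pickle.dump(p,open("w1.pkl","wb"));cv2.imwrite("pics/w1.png",p["frame"][:,:,::-1])
R=cv2.Rodrigues(np.array(p["rvec"],float))[0];print("cam",-R.T@np.array(p["tvec"]).ravel(),R[2])
E
```

```text
t: 2.3
tool_pos: [0.5603, -0.2732, 0.2403]
tcp_rot: [0.785, 0.62, -0.0, -0.0]
contact_force: [-0.6, 0.0, -0.2]
opening: 0.999
[ 0.56028859 -0.27323682  0.24030947] [ 2.31582701e-01  9.72815194e-01 -2.25846234e-04] [-4.53586392e-01  3.19054213e-01  2.22709562e-01  1.47483126e+00
 -3.16253334e-04  1.35091435e+00]
cam [ 0.57680427 -0.20284284  0.38283124] [-0.06704087 -0.27728802 -0.95844503]
```

View pics/w1.png

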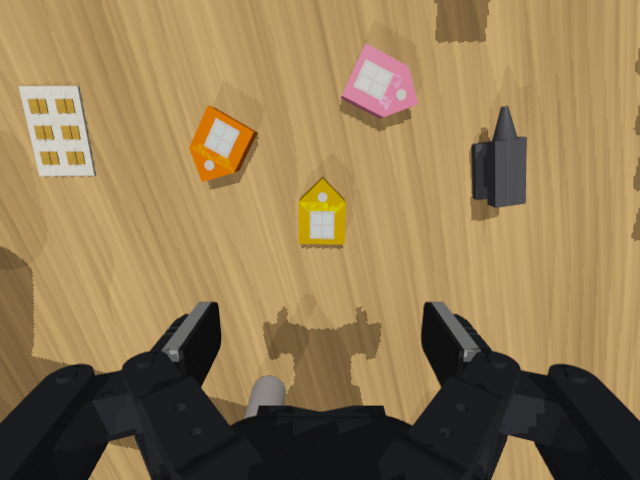

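The wrist view shows the yellow dormer at (322,215) with its peak at (322,180). Orange is at (222,145) and pink at (380,80). I'll fit its pose.

```bash
cat >> h.py <<'E'
from scipy.optimize import minimize
H=np.array([[-25,-35.5],[25,-35.5],[25,10.5],[0,35.5],[-25,10.5]])/1000
def fitdormer(p,mask,g,zt):
    # match projected top+bottom silhouette to mask; returns x,y,yaw of +y axis
    n=4
    ys,xs=np.nonzero(mask); x0,y0=xs.min()-15,ys.min()-15; w,h=xs.max()-x0+15,ys.max()-y0+15
    M=cv2.resize(mask[y0:y0+h,x0:x0+w].astype(np.uint8)*255,(w*n,h*n),interpolation=cv2.INTER_LINEAR)>127
    def poly(q):
        c,s=np.cos(q[2]),np.sin(q[2]); ex=np.array([s,-c]);ey=np.array([c,s])
        P=np.array(q[:2])+H[:,:1]*ex+H[:,1:]*ey
        X=np.vstack([np.c_[P,np.full(5,zt)],np.c_[P,np.full(5,zt-.024)]])
        uv=((proj(p,X)-[x0,y0]+.5)*n-.5)
        return cv2.convexHull(uv.astype(np.float32))
    def cost(v):
        q=[v[0]/1000,v[1]/1000,v[2]/50]
        I=np.zeros(M.shape,np.uint8); cv2.fillPoly(I,[np.round(poly(q)*16).astype(np.int32)],1,shift=4)
        return np.sum((I>0)!=M)/n**2
    best=None
    for d in (0,.06,-.06):
        r=minimize(cost,[g[0]*1000,g[1]*1000,(g[2]+d)*50],method="Nelder-Mead",options=dict(initial_simplex=np.array([g[0]*1000,g[1]*1000,(g[2]+d)*50])+np.array([[0,0,0],[4,0,0],[0,4,0],[0,0,4]])))
        if best is None or r.fun<best.fun: best=r
    return np.array([best.x[0]/1000,best.x[1]/1000,best.x[2]/50]),best.fun,mask.sum()
E
python3 - <<'E'
import pickle
from h import *
p=pickle.load(open("w1.pkl","rb"));f=p["frame"]
hsv=cv2.cvtColor(f,cv2.COLOR_RGB2HSV)
m=np.zeros(f.shape[:2],np.uint8); r=(slice(165,262),slice(285,365))
m[r]=((hsv[r][...,0]>21)&(hsv[r][...,0]<33)&(hsv[r][...,1]>190)).astype(np.uint8)
c,_=cv2.findContours(m,0,2);c=max(c,key=cv2.contourArea)
mm=np.zeros_like(m);cv2.drawContours(mm,[c],-1,1,-1)
print(cv2.boundingRect(c))
w,_,_=world(p,mm>0);print(np.median(w[:,2]),np.percentile(w[:,2],[5,95]))
q,fun,n=fitdormer(p,mm>0,[.56,-.273,np.deg2rad(76.6)],.024);print(q,np.rad2deg(q[2]),fun,n)
t=w[w[:,2]>.018];print(cv2.minAreaRect(t[:,:2].astype(np.float32)))
E
```

```text
(299, 177, 47, 68)
0.0240650189952333 [0.02249077 0.02553171]
[ 0.56142008 -0.27237323  1.31586614] 75.3935763538669 64.875 2566
((0.5612450838088989, -0.2722752094268799), (0.07064522057771683, 0.049147579818964005), 75.79741668701172)
```

Dormer pose: centre (0.561, -0.272), yaw about 75.5°. Now a look at the nest before grasping.

```bash
python3 - <<'E'
from rig import arm
from h import *
want(arm,[.49,.226,.24],np.deg2rad(88))
E
```

```text
delta [0.4696, -0.1842, 0.0004] rot [-0.0001, 0.0002, -0.1995] rows 11.0
```

```bash
python3 -m crank '[{"delta_pos":[0.47,-0.184,0],"rot":[0,0,-0.2],"grip":-1},{"delta_pos":[0.47,-0.184,0],"rot":[0,0,-0.2],"grip":-1},{"delta_pos":[0.47,-0.184,0],"rot":[0,0,-0.2],"grip":-1},{"delta_pos":[0.47,-0.184,0],"rot":[0,0,-0.2],"grip":-1},{"delta_pos":[0.47,-0.184,0],"rot":[0,0,-0.2],"grip":-1},{"delta_pos":[0.47,-0.184,0],"rot":[0,0,-0.2],"grip":-1},{"delta_pos":[0.47,-0.184,0],"rot":[0,0,-0.2],"grip":-1},{"delta_pos":[0.47,-0.184,0],"rot":[0,0,-0.2],"grip":-1},{"delta_pos":[0.47,-0.184,0],"rot":[0,0,-0.2],"grip":-1},{"delta_pos":[0.47,-0.184,0],"rot":[0,0,-0.2],"grip":-1},{"delta_pos":[0.47,-0.184,0],"rot":[0,0,-0.2],"grip":-1},{"delta_pos":[0.47,-0.184,0],"rot":[0,0,-0.2],"grip":-1}]'
python3 - <<'E'
from rig import arm
from h import *
import pickle
p=arm.get_image("wrist");pickle.dump(p,open("w2.pkl","wb"));cv2.imwrite("pics/w2.png",p["frame"][:,:,::-1])
s=arm.sense();print(s["tool_pos"],Ro.from_quat(s["tcp_rot"]).as_matrix()[:,0],s["joint_pos"],s["t"])
E
```

```text
t: 3.55
tool_pos: [0.4901, 0.2272, 0.2405]
tcp_rot: [0.718, 0.696, 0.0, 0.0]
contact_force: [0.7, 0.2, 1.6]
opening: 0.999
[0.490412   0.22612781 0.24053985] [ 3.33207666e-02  9.99444621e-01 -4.20198936e-04] [ 4.32337795e-01  1.54785158e-01  1.42560850e-02  1.43013568e+00
 -5.36392278e-04  2.03646095e+00] 3.6
```

View pics/w2.png

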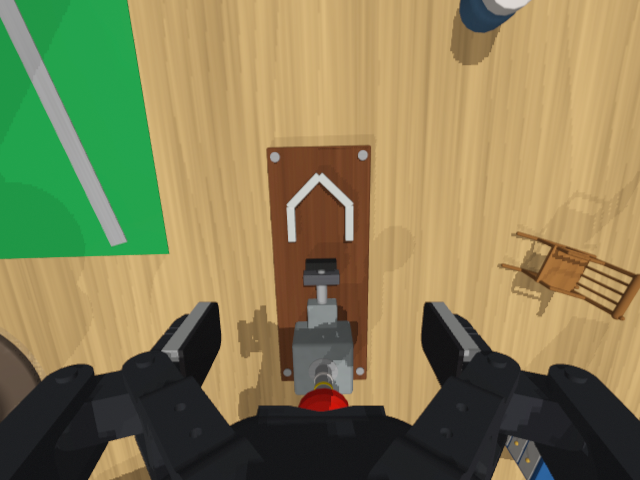

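The nest is seen clearly: V apex at (320,176), guide ends near (292,240) and (349,240), pad face at (320,264). Next I'll fit the wall model.

```bash
cat >> h.py <<'E'
Wl=np.array([[27.5,-29.5],[35.5,-29.5],[35.5,11.5],[0,46.8],[-35.5,11.5],[-35.5,-29.5],[-27.5,-29.5],[-27.5,8.2],[0,35.5],[27.5,8.2]])/1000
def place(q,P):
    c,s=np.cos(q[2]),np.sin(q[2]); return np.array(q[:2])+P[:,:1]*np.array([s,-c])+P[:,1:]*np.array([c,s])
def fitnest(p,mask,g):
    n=4; ys,xs=np.nonzero(mask); x0,y0=xs.min()-15,ys.min()-15; w,h=xs.max()-x0+15,ys.max()-y0+15
    M=cv2.resize(mask[y0:y0+h,x0:x0+w].astype(np.uint8)*255,(w*n,h*n),interpolation=cv2.INTER_LINEAR)>127
    def render(v):
        I=np.zeros(M.shape,np.uint8);P=place([v[0]/1000,v[1]/1000,v[2]/50],Wl)
        for z in (.012,.015,.0185,.022):
            uv=(proj(p,np.c_[P,np.full(len(P),z)])-[x0,y0]+.5)*n-.5
            cv2.fillPoly(I,[np.round(uv*16).astype(np.int32)],1,shift=4)
        return I>0
    cost=lambda v:np.sum(render(v)!=M)/n**2
    best=None
    for d in (0,.05,-.05):
        v=np.array([g[0]*1000,g[1]*1000,(g[2]+d)*50])
        r=minimize(cost,v,method="Nelder-Mead",options=dict(initial_simplex=v+np.array([[0,0,0],[4,0,0],[0,4,0],[0,0,4]])))
        if best is None or r.fun<best.fun: best=r
    return np.array([best.x[0]/1000,best.x[1]/1000,best.x[2]/50]),best.fun,mask.sum()
E
python3 - <<'E'
import pickle
from h import *
p=pickle.load(open("w2.pkl","rb"));f=p["frame"].astype(int)
m=np.zeros(f.shape[:2],bool);r=(slice(165,250),slice(276,368))
m[r]=(f[r][...,2]>110)
cv2.imwrite("pics/m2.png",cv2.resize(np.hstack([m[160:256,270:372].astype(np.uint8)*255]),None,fx=4,fy=4))
q,fun,n=fitnest(p,m,[.4915,.2264,np.deg2rad(88)]);print("nest",q,np.rad2deg(q[2]),fun,n)
w,u,v=world(p,m);print(np.percentile(w[:,2],[10,50,90]))
for pt in ((320,264),):print(ray(p,*pt,.032))
# plate
h=cv2.cvtColor(p["frame"],cv2.COLOR_RGB2HSV)
# knob axis estimate from top: 
k=np.array([.4862,.0620]);d=q[:2]-k;print("knob->home",np.hypot(*d),np.rad2deg(np.arctan2(d[1],d[0])))
I=p["frame"].copy()
for z in(.012,.022):cv2.polylines(I,[np.round(proj(p,np.c_[place(q,Wl),np.full(10,z)])).astype(int)],True,(255,0,0))
cv2.imwrite("pics/ov2.png",cv2.resize(I[150:300,250:400],None,fx=4,fy=4,interpolation=0)[:,:,::-1])
E
```

```text
nest [0.4885387  0.22506607 1.55955482] 89.35590910647284 92.0 1312
[0.01897824 0.02167571 0.02267762]
[0.48712358 0.17224811 0.032     ]
knob->home 0.16308283914938446 89.17831629654617
```

View pics/ov2.png

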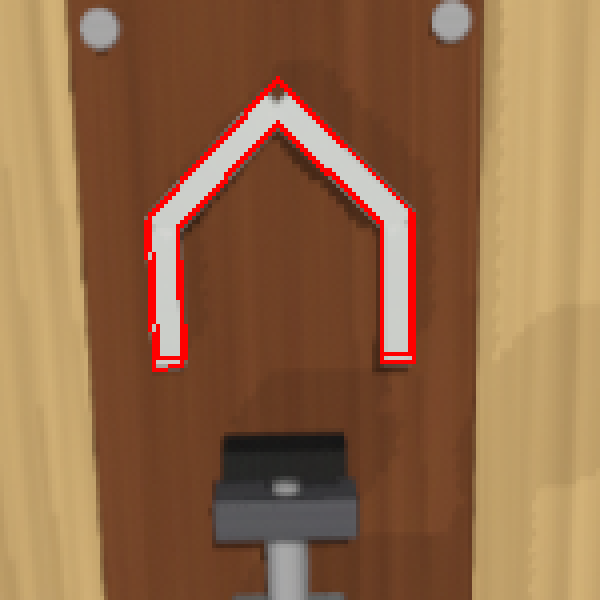

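The overlay matches. Nest home is (0.4885, 0.2251), yaw 89.4°, and the knob is about 163 mm behind it, consistent with the given 164.5 mm. Now back to the dormer, gripping 5 mm behind its centre.

```bash
python3 - <<'E'
from rig import arm
from h import *
want(arm,[.560,-.277,.10],np.deg2rad(75.6))
E
```

```text
delta [-0.5005, 0.0863, 0.1408] rot [0.0004, 0.0004, 0.218] rows 11.0
```

```bash
python3 -m crank '[{"delta_pos":[-0.25,0.043,0],"rot":[0,0,0.11],"grip":-1},{"delta_pos":[-0.25,0.043,0],"rot":[0,0,0.11],"grip":-1},{"delta_pos":[-0.25,0.043,0],"rot":[0,0,0.11],"grip":-1},{"delta_pos":[-0.25,0.043,0],"rot":[0,0,0.11],"grip":-1},{"delta_pos":[-0.25,0.043,0],"rot":[0,0,0.11],"grip":-1},{"delta_pos":[-0.5005,0.0863,0.14],"rot":[0,0,0.218],"grip":-1},{"delta_pos":[-0.5005,0.0863,0.14],"rot":[0,0,0.218],"grip":-1},{"delta_pos":[-0.5005,0.0863,0.14],"rot":[0,0,0.218],"grip":-1},{"delta_pos":[-0.5005,0.0863,0.14],"rot":[0,0,0.218],"grip":-1},{"delta_pos":[-0.5005,0.0863,0.14],"rot":[0,0,0.218],"grip":-1},{"delta_pos":[-0.5005,0.0863,0.14],"rot":[0,0,0.218],"grip":-1},{"delta_pos":[-0.5005,0.0863,0.14],"rot":[0,0,0.218],"grip":-1}]'
python3 - <<'E'
from rig import arm
from h import *
p=arm.get_image("wrist");cv2.imwrite("pics/w3.png",p["frame"][:,:,::-1])
want(arm,[.560,-.277,.011],np.deg2rad(75.6))
E
```

```text
t: 4.8
tool_pos: [0.557, -0.282, 0.0966]
tcp_rot: [0.793, 0.61, -0.002, -0.002]
contact_force: [-0.2, 0.2, 0.3]
opening: 1.0
delta [0.0034, 0.002, 0.0873] rot [-0.0034, -0.0004, -0.0066] rows 2.0
```

View pics/w3.png

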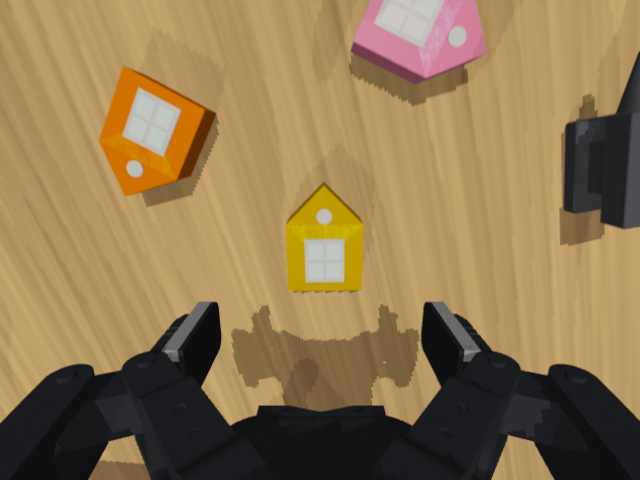

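The view is centred and symmetric about the dormer at (324,240). I'll go down partway, settle and check.

```bash
python3 -m crank '[{"delta_pos":[0,0,0.03],"rot":[0,0,0],"grip":-1},{"delta_pos":[0,0,0.06],"rot":[0,0,0],"grip":-1},{"delta_pos":[0,0,0.06],"rot":[0,0,0],"grip":-1},{"delta_pos":[0,0,0.06],"rot":[0,0,0],"grip":-1},{"delta_pos":[0,0,0.06],"rot":[0,0,0],"grip":-1}]'
python3 - <<'E'
from rig import arm
from h import *
want(arm,[.560,-.277,.011],np.deg2rad(75.6))
E
```

```text
t: 5.35
tool_pos: [0.5611, -0.2766, 0.0428]
tcp_rot: [0.79, 0.613, 0.001, 0.001]
contact_force: [-0.5, -0.0, 0.1]
opening: 1.0
delta [-0.0007, -0.0011, 0.0318] rot [0.0031, 0.0006, 0.0002] rows 1.0
```

```bash
python3 -m crank '[{"delta_pos":[-0.0005,-0.001,0.016],"rot":[0,0,0],"grip":-1},{"delta_pos":[-0.0005,-0.001,0.0315],"rot":[0,0,0],"grip":-1},{"delta_pos":[-0.0005,-0.001,0.0315],"rot":[0,0,0],"grip":-1},{"delta_pos":[-0.0005,-0.001,0.0315],"rot":[0,0,0],"grip":-0.3},{"delta_pos":[-0.0005,-0.001,0.0315],"rot":[0,0,0],"grip":0.3},{"delta_pos":[-0.0005,-0.001,0.0315],"rot":[0,0,0],"grip":1},{"delta_pos":[-0.0005,-0.001,0.0315],"rot":[0,0,0],"grip":1},{"delta_pos":[-0.0005,-0.001,0.0315],"rot":[0,0,0],"grip":1},{"delta_pos":[-0.0005,-0.001,0.0315],"rot":[0,0,0],"grip":1},{"delta_pos":[-0.0005,-0.001,0.0315],"rot":[0,0,0],"grip":1}]' 30
python3 - <<'E'
from rig import arm
from h import *
p=arm.get_image("wrist");cv2.imwrite("pics/w4.png",p["frame"][:,:,::-1])
s=arm.sense();print(s["tool_pos"],s["opening"],s["contact_force"])
E
```

```text
t: 6.35
tool_pos: [0.5602, -0.2767, 0.0105]
tcp_rot: [0.79, 0.613, 0.001, 0.001]
contact_force: [-0.2, -0.2, 5.8]
opening: 0.578
[ 0.56015307 -0.2767081   0.01049491] 0.5722435328290933 [-0.2733494   0.93136006  5.42610097]
```

View pics/w4.png

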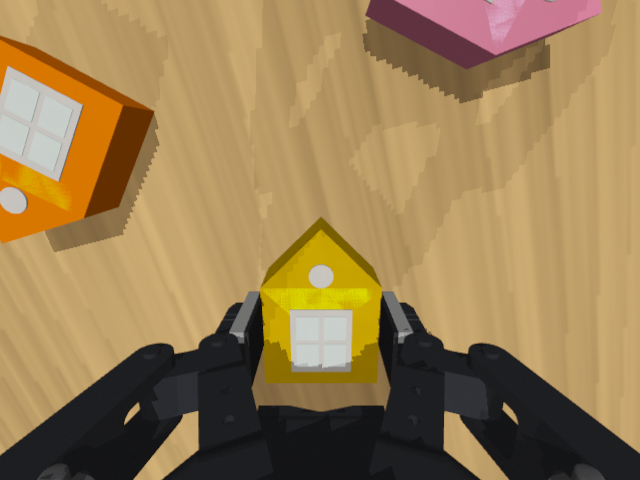

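The dormer is gripped between the pads at (265,330) and (385,330), square in the jaws. Lifting.

```bash
python3 -m crank '[{"delta_pos":[0,0,-0.01],"rot":[0,0,0],"grip":1},{"delta_pos":[0,0,-0.03],"rot":[0,0,0],"grip":1},{"delta_pos":[0,0,-0.06],"rot":[0,0,0],"grip":1},{"delta_pos":[0,0,-0.09],"rot":[0,0,0],"grip":1},{"delta_pos":[0,0,-0.12],"rot":[0,0,0],"grip":1},{"delta_pos":[0,0,-0.12],"rot":[0,0,0],"grip":1},{"delta_pos":[0,0,-0.12],"rot":[0,0,0],"grip":1}]' 30
python3 - <<'E'
from rig import arm
from h import *
import pickle
p=arm.get_image("wrist");cv2.imwrite("pics/w5.png",p["frame"][:,:,::-1]);pickle.dump(p,open("w5.pkl","wb"))
s=arm.sense();print(s["tool_pos"],s["opening"],s["contact_force"])
# nest: grip point is 5mm behind dormer centre; target centre 5 mm short -> TCP 10 mm behind home
y=np.deg2rad(89.36);e=np.array([np.cos(y),np.sin(y)])
h=np.array([.4885,.2251])
want(arm,[*(h-.0105*e),.13],y)
E
```

```text
t: 7.1
tool_pos: [0.5596, -0.2765, 0.13]
tcp_rot: [0.79, 0.613, 0.0, 0.001]
contact_force: [-0.5, 0.2, -0.6]
opening: 0.579
[ 0.55897734 -0.27618825  0.12864191] 0.5775829059226945 [-0.59616008 -0.35277857 -1.1265623 ]
delta [0.4579, -0.1903, -0.0013] rot [-0.0003, -0.0001, -0.2398] rows 10.0
```

View pics/w5.png

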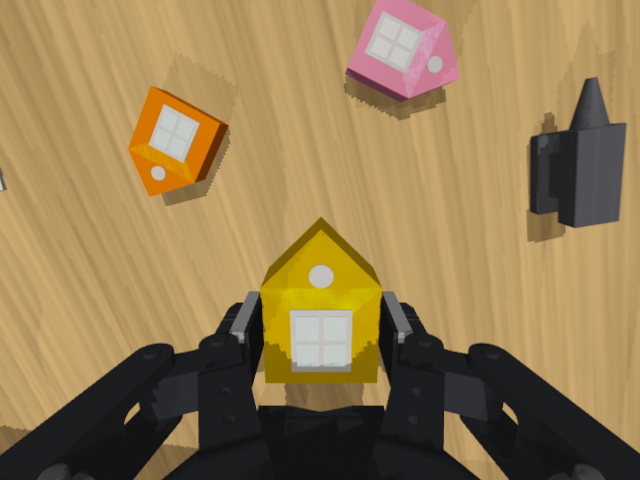

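The grip holds. The knob at z 0.133 is under the direct path, so I'll rise first and then cross.

```bash
python3 -m crank '[{"delta_pos":[0,0,-0.04],"rot":[0,0,0],"grip":1},{"delta_pos":[0.01,-0.004,-0.08],"rot":[0,0,0],"grip":1},{"delta_pos":[0.05,-0.02,-0.09],"rot":[0,0,-0.03],"grip":1},{"delta_pos":[0.09,-0.04,-0.09],"rot":[0,0,-0.06],"grip":1},{"delta_pos":[0.13,-0.055,-0.09],"rot":[0,0,-0.08],"grip":1},{"delta_pos":[0.17,-0.07,-0.09],"rot":[0,0,-0.1],"grip":1},{"delta_pos":[0.21,-0.09,-0.09],"rot":[0,0,-0.12],"grip":1},{"delta_pos":[0.255,-0.11,-0.09],"rot":[0,0,-0.14],"grip":1},{"delta_pos":[0.3,-0.125,-0.09],"rot":[0,0,-0.16],"grip":1},{"delta_pos":[0.34,-0.14,-0.09],"rot":[0,0,-0.18],"grip":1},{"delta_pos":[0.38,-0.16,-0.09],"rot":[0,0,-0.2],"grip":1},{"delta_pos":[0.42,-0.175,-0.09],"rot":[0,0,-0.22],"grip":1}]' 30
python3 - <<'E'
from rig import arm
from h import *
y=np.deg2rad(89.36);e=np.array([np.cos(y),np.sin(y)])
h=np.array([.4885,.2251])
want(arm,[*(h-.01*e),.12],y)
E
```

```text
t: 8.35
tool_pos: [0.4924, 0.1755, 0.2173]
tcp_rot: [0.718, 0.696, -0.001, -0.001]
contact_force: [0.3, -0.3, -1.4]
opening: 0.579
delta [0.0396, -0.0049, 0.0973] rot [-0.0026, 0.001, -0.0188] rows 3.0
```

```bash
python3 -m crank '[{"delta_pos":[0.02,-0.003,0],"rot":[0,0,-0.01],"grip":1},{"delta_pos":[0.039,-0.005,0.02],"rot":[0,0,-0.018],"grip":1},{"delta_pos":[0.039,-0.005,0.06],"rot":[0,0,-0.018],"grip":1},{"delta_pos":[0.039,-0.005,0.1],"rot":[0,0,-0.018],"grip":1},{"delta_pos":[0.039,-0.005,0.12],"rot":[0,0,-0.018],"grip":1},{"delta_pos":[0.039,-0.005,0.12],"rot":[0,0,-0.018],"grip":1},{"delta_pos":[0.039,-0.005,0.12],"rot":[0,0,-0.018],"grip":1},{"delta_pos":[0.039,-0.005,0.12],"rot":[0,0,-0.018],"grip":1}]' 30
python3 - <<'E'
from rig import arm
from h import *
import pickle
p=arm.get_image("wrist");cv2.imwrite("pics/w6.png",p["frame"][:,:,::-1]);pickle.dump(p,open("w6.pkl","wb"))
y=np.deg2rad(89.36);e=np.array([np.cos(y),np.sin(y)])
h=np.array([.4885,.2251])
s=arm.sense();print(s["tool_pos"],Ro.from_quat(s["tcp_rot"]).as_matrix(),s["t"])
want(arm,[*(h-.01*e),.023],y)
f=p["frame"];m0=cv2.cvtColor(f,cv2.COLOR_RGB2HSV)
m=((m0[...,0]>21)&(m0[...,0]<33)&(m0[...,1]>190)).astype(np.uint8)
c,_=cv2.findContours(m,0,2);c=max(c,key=cv2.contourArea);mm=np.zeros_like(m);cv2.drawContours(mm,[c],-1,1,-1);print(cv2.boundingRect(c))
w,u,v=world(p,mm>0);print(np.percentile(w[:,2],[5,50,95]))
pk=c[c[:,0,1].argmin()][0];print("peak px",pk,"at underside/top",ray(p,*pk,s["tool_pos"][2]-.0105),ray(p,*pk,s["tool_pos"][2]+.0135))
E
```

```text
t: 9.15
tool_pos: [0.491, 0.2134, 0.1001]
tcp_rot: [0.712, 0.702, 0.001, 0.0]
contact_force: [-0.2, 0.2, -0.6]
opening: 0.578
[0.49115393 0.21343816 0.10028904] [[ 1.31940919e-02  9.99910617e-01  2.16204627e-03]
 [ 9.99912514e-01 -1.31960849e-02  9.10172242e-04]
 [ 9.38621434e-04  2.14984823e-03 -9.99997249e-01]] 9.2
delta [0.0016, -0.003, 0.0773] rot [0.0022, -0.0009, -0.002] rows 2.0
(260, 217, 122, 166)
[0.10590576 0.11359908 0.11490972]
peak px [320 217] at underside/top [0.49077847 0.25307239 0.08978904] [0.49086994 0.25818844 0.11378904]
```

View pics/w6.png

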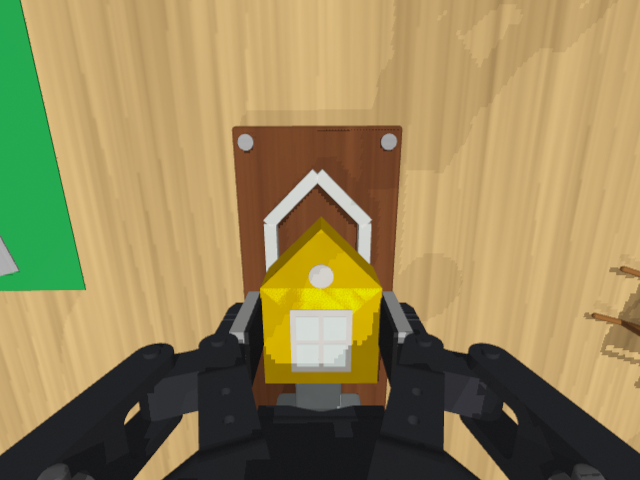

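```bash
python3 - <<'E'
import pickle
from h import *
p=pickle.load(open("w6.pkl","rb"));q=[.4885,.2251,np.deg2rad(89.36)]
I=p["frame"].copy()
for z in(.012,.022):cv2.polylines(I,[np.round(proj(p,np.c_[place(q,Wl),np.full(10,z)])).astype(int)],True,(255,0,0))
cv2.imwrite("pics/ov6.png",cv2.resize(I[150:300,230:410],None,fx=4,fy=4,interpolation=0)[:,:,::-1])
E
```

```text
(no output)
```

View pics/ov6.png

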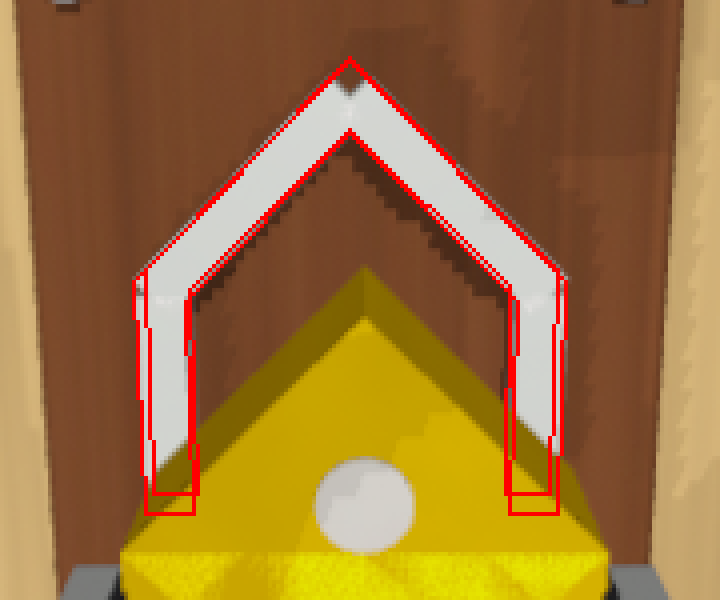

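The nest estimate agrees with this view. The held dormer's peak at (0.4908, 0.2531) needs about -2 mm in x and +2.2 mm in y. Lower to just above the walls and check.

```bash
python3 -m crank '[{"delta_pos":[0.0022,-0.002,0.02],"rot":[0.002,-0.001,0],"grip":1},{"delta_pos":[0.0022,-0.002,0.045],"rot":[0.002,-0.001,0],"grip":1},{"delta_pos":[0.0022,-0.002,0.063],"rot":[0.002,-0.001,0],"grip":1},{"delta_pos":[0.0022,-0.002,0.063],"rot":[0.002,-0.001,0],"grip":1},{"delta_pos":[0.0022,-0.002,0.063],"rot":[0.002,-0.001,0],"grip":1},{"delta_pos":[0.0022,-0.002,0.063],"rot":[0.002,-0.001,0],"grip":1}]' 30
python3 - <<'E'
from rig import arm
from h import *
p=arm.get_image("wrist")
s=arm.sense();z=s["tool_pos"][2];print(s["tool_pos"],np.degrees(np.arctan2(*Ro.from_quat(s["tcp_rot"]).as_matrix()[[1,0],0])),Ro.from_quat(s["tcp_rot"]).as_matrix()[:,2],s["contact_force"],s["t"])
q=[.4885,.2251,np.deg2rad(89.36)]
I=p["frame"].copy()
f=p["frame"];m0=cv2.cvtColor(f,cv2.COLOR_RGB2HSV)
m=((m0[...,0]>21)&(m0[...,0]<33)&(m0[...,1]>190)).astype(np.uint8)
c,_=cv2.findContours(m,0,2);c=max(c,key=cv2.contourArea);pk=c[c[:,0,1].argmin()][0]
print("peak",pk,ray(p,*pk,z-.0105))
for zz in(.012,.022):cv2.polylines(I,[np.round(proj(p,np.c_[place(q,Wl),np.full(10,zz)])).astype(int)],True,(255,0,0))
cv2.imwrite("pics/ov7.png",cv2.resize(I[170:390,200:440],None,fx=3,fy=2.7,interpolation=0)[:,:,::-1])
E
```

```text
t: 9.8
tool_pos: [0.4894, 0.2158, 0.0376]
tcp_rot: [0.712, 0.702, 0.0, 0.0]
contact_force: [-0.4, 0.2, -0.0]
opening: 0.574
[0.48938265 0.21585139 0.03750665] 89.251786397704 [ 5.43888548e-04  1.83426553e-04 -9.99999835e-01] [0.82289968 0.13580397 0.62066838] 9.85
peak [320 217] [0.489202   0.25544667 0.02700665]
```

View pics/ov7.png

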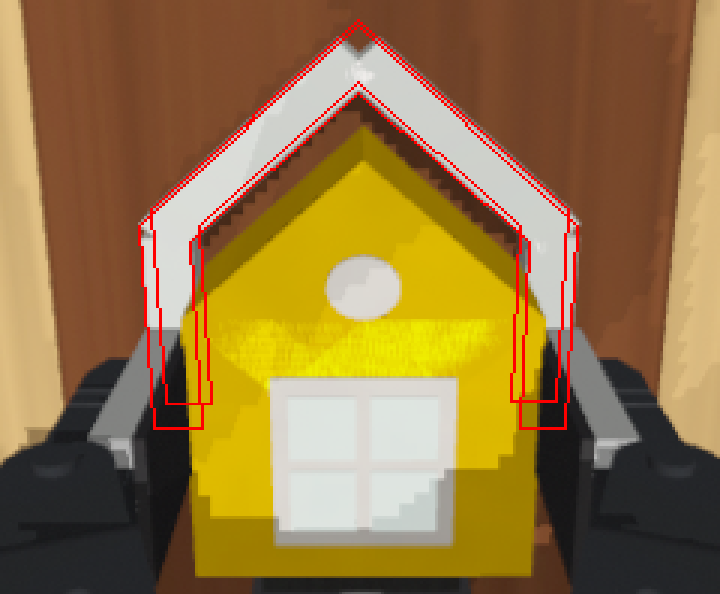

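The peak is centred and about 5 mm short, as planned. Lowering in.

```bash
python3 -m crank '[{"delta_pos":[0,-0.0004,0.005],"rot":[0,0,0],"grip":1},{"delta_pos":[0,-0.0004,0.01],"rot":[0,0,0],"grip":1},{"delta_pos":[0,-0.0004,0.0143],"rot":[0,0,0],"grip":1},{"delta_pos":[0,-0.0004,0.0148],"rot":[0,0,0],"grip":1},{"delta_pos":[0,-0.0004,0.0148],"rot":[0,0,0],"grip":1},{"delta_pos":[0,-0.0004,0.0148],"rot":[0,0,0],"grip":1}]' 30
python3 - <<'E'
from rig import arm
s=arm.sense();print(s["tool_pos"],s["contact_force"],s["t"])
E
```

```text
t: 10.45
tool_pos: [0.4878, 0.2154, 0.0223]
tcp_rot: [0.712, 0.702, -0.001, -0.0]
contact_force: [-3.7, -2.3, 12.9]
opening: 0.578
[0.48779194 0.21540125 0.02233558] [-3.65846601 -2.31617322 12.90501825] 10.45
```

The dormer has touched down at the expected floor height (TCP 0.0223 against 0.0225). Release, back off and look.

```bash
python3 -m crank '[{"delta_pos":[0,0,-0.0005],"rot":[0,0,0],"grip":0.1},{"delta_pos":[0,0,-0.0005],"rot":[0,0,0],"grip":-0.3},{"delta_pos":[0,0,-0.0005],"rot":[0,0,0],"grip":-0.7},{"delta_pos":[0,0,-0.0005],"rot":[0,0,0],"grip":-1},{"delta_pos":[0,0,-0.0005],"rot":[0,0,0],"grip":-1},{"delta_pos":[0,0,-0.0005],"rot":[0,0,0],"grip":-1},{"delta_pos":[0,0,-0.03],"rot":[0,0,0],"grip":-1},{"delta_pos":[0,0,-0.08],"rot":[0,0,0],"grip":-1},{"delta_pos":[0,0,-0.13],"rot":[0,0,0],"grip":-1},{"delta_pos":[0,0,-0.18],"rot":[0,0,0],"grip":-1},{"delta_pos":[0,0,-0.18],"rot":[0,0,0],"grip":-1},{"delta_pos":[0,0,-0.18],"rot":[0,0,0],"grip":-1}]' 20
python3 - <<'E'
from rig import arm
from h import *
import pickle
p=arm.get_image("wrist");pickle.dump(p,open("w8.pkl","wb"));I=p["frame"].copy();f=p["frame"]
s=arm.sense();print(s["tool_pos"],s["contact_force"],s["t"])
m0=cv2.cvtColor(f,cv2.COLOR_RGB2HSV)
m=((m0[...,0]>21)&(m0[...,0]<33)&(m0[...,1]>190)).astype(np.uint8)
c,_=cv2.findContours(m,0,2);c=max(c,key=cv2.contourArea);pk=c[c[:,0,1].argmin()][0]
mm=np.zeros_like(m);cv2.drawContours(mm,[c],-1,1,-1)
w,u,v=world(p,mm>0);print(np.percentile(w[:,2],[5,25,50,75,95]))
h=w[w[:,2]>.03];A=np.c_[h[:,:2]-h[:,:2].mean(0),np.ones(len(h))];print("plane",np.linalg.lstsq(A,h[:,2],rcond=None)[0])
print(cv2.minAreaRect(h[:,:2].astype(np.float32)))
cv2.imwrite("pics/w8.png",cv2.resize(I[140:300,240:400],None,fx=3.7,fy=3.7,interpolation=0)[:,:,::-1])
E
```

```text
t: 11.65
tool_pos: [0.489, 0.2159, 0.2025]
tcp_rot: [0.712, 0.703, 0.0, 0.0]
contact_force: [0.3, -0.2, -0.4]
opening: 1.0
[0.4881543  0.21553336 0.20075485] [-0.26793113  0.38285652 -0.78478337] 11.7
[0.03418051 0.03544202 0.03603823 0.03660955 0.03745623]
plane [-1.62227775e-05 -7.29446982e-03  3.60537709e-02]
((0.4874214828014374, 0.22022032737731934), (0.07088418304920197, 0.049735672771930695), 88.6595230102539)
```

View pics/w8.png

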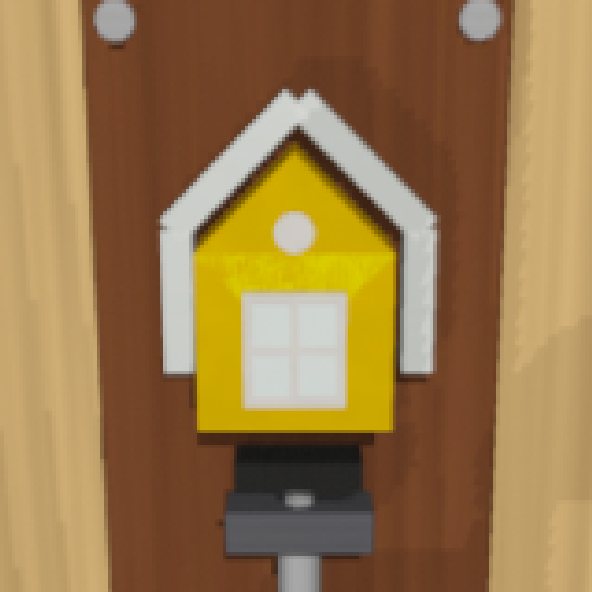

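The dormer lies flat with its top at z 0.036 (floor + 24 mm). It is centred, about 5 mm short of the V, and the pad is clear behind it. Step 1 looks met. Next, over the knob with the fingers shut.

```bash
python3 - <<'E'
from rig import arm
from h import *
want(arm,[.4866,.0612,.20],np.deg2rad(89.36))
E
```

```text
delta [-0.1543, 0.0005, 0.0009] rot [-0.0019, 0.0009, -0.0018] rows 4.0
```

```bash
python3 -m crank '[{"delta_pos":[-0.04,0,0],"rot":[0,0,0],"grip":0},{"delta_pos":[-0.08,0,0],"rot":[0,0,0],"grip":1},{"delta_pos":[-0.12,0,0],"rot":[0,0,0],"grip":1},{"delta_pos":[-0.1543,0,0],"rot":[0,0,0],"grip":1},{"delta_pos":[-0.1543,0,0],"rot":[0,0,0],"grip":1},{"delta_pos":[-0.1543,0,0],"rot":[0,0,0],"grip":1},{"delta_pos":[-0.1543,0,0.03],"rot":[0,0,0],"grip":1},{"delta_pos":[-0.1543,0,0.05],"rot":[0,0,0],"grip":1},{"delta_pos":[-0.1543,0,0.05],"rot":[0,0,0],"grip":1},{"delta_pos":[-0.1543,0,0.05],"rot":[0,0,0],"grip":1}]' 30
python3 - <<'E'
from rig import arm
from h import *
s=arm.sense();print(s["tool_pos"],s["contact_force"],s["opening"],s["t"])
p=arm.get_image("wrist");cv2.imwrite("pics/w9.png",p["frame"][:,:,::-1])
f=p["frame"].astype(int);m=(f[...,0]>120)&(f[...,1]<60)&(f[...,2]<60)
w,u,v=world(p,m);k=w[(w[:,2]>.125)&(w[:,2]<.14)];print(len(k),k.min(0),k.max(0),np.median(k[:,2]))
want(arm,[.4866,.0612,.14],np.deg2rad(89.36))
E
```

```text
t: 12.7
tool_pos: [0.4856, 0.062, 0.1507]
tcp_rot: [0.711, 0.703, -0.002, -0.001]
contact_force: [-0.3, -0.8, -0.1]
opening: -0.002
[0.48555448 0.06196672 0.15072381] [-0.34912863 -0.76374938 -0.09171544] -0.0018786119187954424 12.7
4104 [0.46311341 0.04526649 0.12501732] [0.51075004 0.08563162 0.13490541] 0.1325230387539857
delta [-0.0007, 0.0004, 0.0116] rot [-0.002, 0.0009, -0.0007] rows 1.0
```

View pics/w9.png

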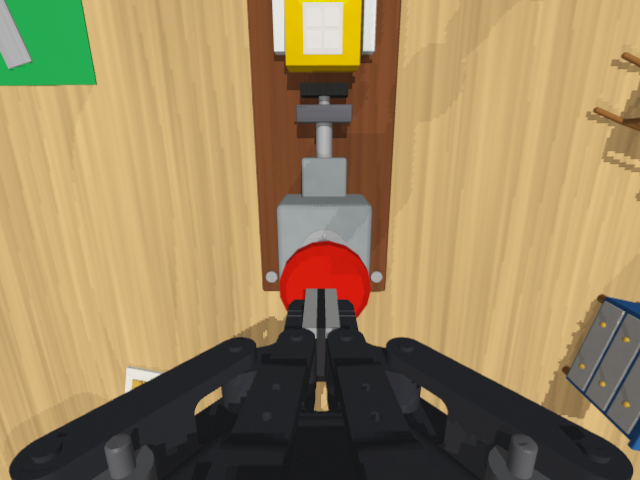

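The shut fingertips at (322,290) are over the red knob, whose centre I measure at (0.487, 0.0616). Push down in stages.

```bash
python3 -m crank '[{"delta_pos":[0,0.001,0.012],"rot":[0,0,0],"grip":1},{"delta_pos":[0,0.001,0.02],"rot":[0,0,0],"grip":1},{"delta_pos":[0,0.001,0.028],"rot":[0,0,0],"grip":1},{"delta_pos":[0,0.001,0.036],"rot":[0,0,0],"grip":1},{"delta_pos":[0,0.001,0.042],"rot":[0,0,0],"grip":1},{"delta_pos":[0,0.001,0.048],"rot":[0,0,0],"grip":1},{"delta_pos":[0,0.001,0.053],"rot":[0,0,0],"grip":1},{"delta_pos":[0,0.001,0.056],"rot":[0,0,0],"grip":1},{"delta_pos":[0,0.001,0.056],"rot":[0,0,0],"grip":1},{"delta_pos":[0,0.001,0.056],"rot":[0,0,0],"grip":1}]' 30
python3 - <<'E'
from rig import arm
s=arm.sense();print(s["tool_pos"],s["contact_force"],s["opening"],s["t"])
E
```

```text
t: 13.75
tool_pos: [0.4879, 0.0615, 0.0961]
tcp_rot: [0.712, 0.702, 0.0, 0.0]
contact_force: [-0.4, 0.4, 7.0]
opening: 0.0
[0.48786348 0.06146009 0.09612206] [-0.39752442  0.4243224   7.01365927] 0.0002938768359248244 13.75
```

```bash
python3 -m crank '[{"delta_pos":[0,-0.001,0.002],"rot":[0,0,0],"grip":1},{"delta_pos":[0,-0.001,0.004],"rot":[0,0,0],"grip":1},{"delta_pos":[0,-0.001,0.006],"rot":[0,0,0],"grip":1},{"delta_pos":[0,-0.001,0.008],"rot":[0,0,0],"grip":1},{"delta_pos":[0,-0.001,0.0092],"rot":[0,0,0],"grip":1},{"delta_pos":[0,-0.001,0.0092],"rot":[0,0,0],"grip":1},{"delta_pos":[0,-0.001,0.0092],"rot":[0,0,0],"grip":1},{"delta_pos":[0,-0.001,0.0092],"rot":[0,0,0],"grip":1}]' 30
python3 - <<'E'
from rig import arm
from h import *
s=arm.sense();print(s["tool_pos"],s["contact_force"],s["opening"],s["t"])
p=arm.get_image("wrist");cv2.imwrite("pics/w10.png",p["frame"][:,:,::-1])
f=p["frame"].astype(int);m=(f[...,0]>120)&(f[...,1]<60)&(f[...,2]<60)
w,u,v=world(p,m);print("knob z",np.median(w[:,2]))
p=arm.get_image("top");I=cv2.resize(p["frame"][255:325,185:320],(800,415),interpolation=cv2.INTER_CUBIC);cv2.imwrite("pics/t10.png",I[:,:,::-1])
p=arm.get_image("scene");I=cv2.resize(p["frame"][195:305,325:465],(800,630),interpolation=cv2.INTER_CUBIC)[:600];cv2.imwrite("pics/s10.png",I[:,:,::-1])
E
```

```text
t: 14.55
tool_pos: [0.4878, 0.0615, 0.0879]
tcp_rot: [0.712, 0.702, 0.001, 0.001]
contact_force: [0.1, 1.3, 12.0]
opening: -0.001
[0.4878317  0.06152097 0.08789425] [ 0.08591899  1.34592987 12.03002147] -0.001266452736276961 14.55
knob z 0.0872226007333506
```

View pics/w10.png

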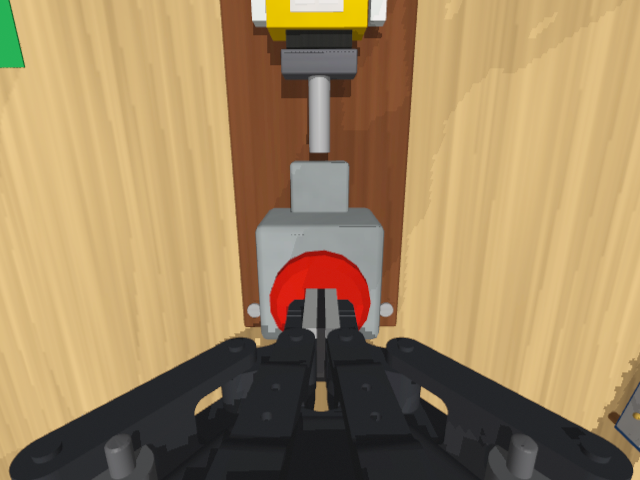

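View pics/t10.png

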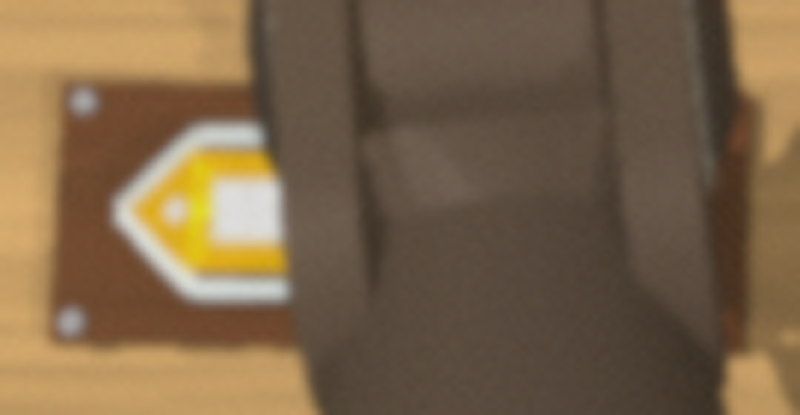

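View pics/s10.png

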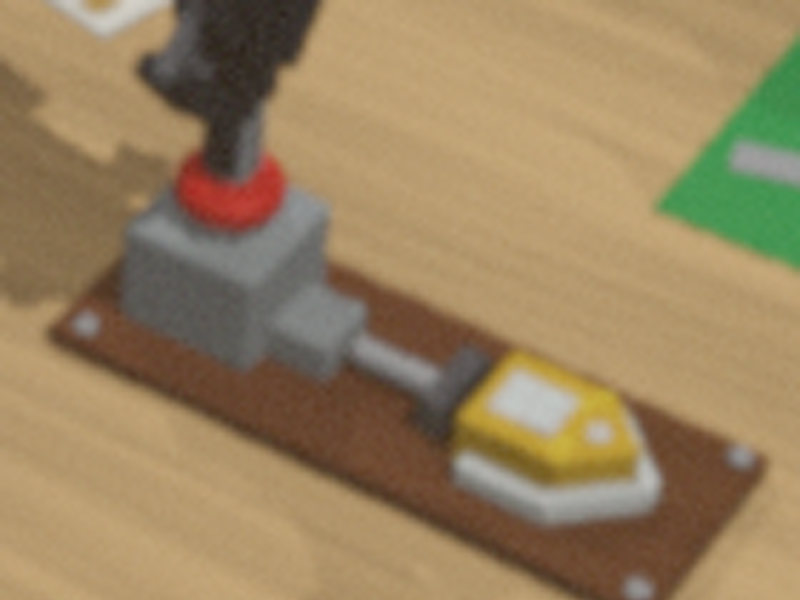

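The pad is against the dormer's base edge, the dormer fills the V, and the knob top is at about z 0.0875, which is about 45.5 mm of travel at 12 N. Hold briefly, recheck and hand in.

```bash
python3 -m crank '[{"delta_pos":[0,0,0],"rot":[0,0,0],"grip":1},{"delta_pos":[0,0,0],"rot":[0,0,0],"grip":1},{"delta_pos":[0,0,0],"rot":[0,0,0],"grip":1},{"delta_pos":[0,0,0],"rot":[0,0,0],"grip":1}]' 30
python3 - <<'E'
from rig import arm
s=arm.sense();print(s["tool_pos"],s["contact_force"],s["t"])
if 0.0855<s["tool_pos"][2]<0.0895 and s["contact_force"][2]>8: print("handing in",arm.close_job())
E
```

```text
t: 15.1
tool_pos: [0.4879, 0.0615, 0.0879]
tcp_rot: [0.712, 0.703, 0.001, 0.001]
contact_force: [0.3, -0.4, 11.6]
opening: 0.001
[0.48786292 0.0615011  0.0879141 ] [ 0.28350036 -0.44129467 11.64677377] 15.1
the job is handed in; nothing more can be done
handing in None
```

I laid the yellow dormer in the nest and let go of it. Then I pushed the red knob down to its third click with the fingers shut, and handed the job in at 15.1 s with the arm still pushing. No verdict was reported.

- **Placement:** after release the dormer lay flat, its top 36 mm above the desk (24 mm above the nest floor). It was centred between the guides, about 5 mm short of the V and within 1° of square.
- **Plunger:** the last reading put the fingertips at 87.9 mm with a steady 11.6 N upward. That is about 45 mm of travel, past the 42 mm needed and short of the 48 mm hard stop.
- **Clamping:** the last pictures show the pad against the dormer's base edge and the dormer seated in the V. I judged this by eye and did not measure the final gap to the V's corner. The pad's force on the dormer cannot be read directly.
- **Other objects:** nothing but the dormer and the knob was meant to be touched, and the wrist force showed no stray contact. I did not re-measure where the bystanders stand.

No check failed. The top and wrist cameras differed by about 1–2 mm on the knob and nest positions, within the stated calibration.

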